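Screw down the truffle jar's lid and lift the jar out of its counter rack

ROBOT

A 6-joint arm with a two-finger parallel gripper is mounted at the origin on a cart in front of the work surface, level with it; the furniture and walls round the work are solid. World frame = base frame: x ahead of the robot, y to its left, z up, the work surface at z = 0. Lengths are in m, angles in degrees, forces in N, time in s.
With the tool pointing down it reaches from about 0.425 to 1.125 m from the base axis. Payload 14.9 kg.
Tool frame: the origin (TCP) lies midway between the tips of the shut fingers; the grasp point (between the pads) lies 19 mm behind it; z points along the fingers, y is the line along which they close (so a half turn about z gives the same grasp; the last joint's range is limited). The gripper opens to 91 mm and grips with 3 to 60 N. Pads are 32 mm wide; open, the fingers measure 118 mm over their backs; the gripper's body (76 mm by 178 mm) begins 60 mm behind the grasp point.
Start: joints at [-75.476, 21.709, 99.362, -0, 58.929, -1.908], TCP at [0.198, -0.671, 0.214] pointing down, gripper open.
Joint ranges: [-158.91, 158.91], [-42.39, 125.64], [0.06, 152.35], [-60.88, 240.88], [17.5, 164.5], [-176.32, 176.32]. Speed limits (degrees/s): [108.29, 108.29, 136.94, 180, 180, 180].

INTERFACE

Orientations are given as [roll, pitch, yaw] about the fixed x, y, z axes, in that order (R = Rz(yaw) Ry(pitch) Rx(roll)).
In Python, from cell import bot, fingers, status, cams, job, spot_in, trace, tip_of gives the robot as it stands. Calls block until the motion is done:
- bot.reach(position, orientation): joint-space move of the TCP to a pose.
- bot.movel(position, ori=None, rate=0.15, contact_N=None): straight line of the TCP; ori=None keeps the orientation; rate is the mean speed in m/s. With contact_N (N) it stops when the force on the tool has changed by that much, and returns True; else False.
- bot.move_j(angles): joint-space move.
- fingers.open_gripper() and fingers.close_gripper(): open the fingers fully, or close them until they stop; the grip force is fixed at half the most.
- bot.pause(seconds).
- bot.inverse_kinematics(position, orientation): joint angles nearest the present ones, or None.
- status.get_obs(): the state.
- cams.get_image(name): name is "side" or "top" or "wrist"; returns a dict with "frame" (480x640x3 uint8, red, green, blue), "depth" (480x640 float32, m along the optical axis (not along the pixel's ray), 0 where there is no reading), "fx", "fy", "cx", "cy" (pixels), "pose" (4x4, takes a point from camera to world coordinates). Camera axes: x right, y down, z forward; pixel columns grow to the right and rows downward; lengths in m; the calibration is good to about 2 mm. The wrist camera is an equidistant fisheye: a pixel r from the principal point sees the ray r / f radians off the axis. A picture is of the moment at which its call begins.
A pose or a line that the arm cannot do raises bot.Unreachable and nothing moves.
- job.close_job(): hands the job in, once; it reports no verdict.
Trained networks look in a picture, given as the dict that the camera call returned (one of the last four; its "shot" number tells which), for a name from the list of things; names that differ only in an ending like _2 or _b are one class to them, and where a whole thing is asked for, a point or a joint stands for the part that bears it (a point fixed in the world has none). Each returns a list of dicts, best first, with "score" (0 to 1); they miss things now and then, are a little off and sometimes report something else, mostly with a low value. They report only what shows in the picture. A call takes as long as a camera call. They do not tell look-alikes from the thing itself.
- spot_in(picture, name): "centre" ([x, y, z] in m, in world coordinates, good to about 4 mm: the middle of the surface that is visible of it).
- trace(picture, name): "mask" (480x640 bool, what is visible of it).
- tip_of(picture, name): "centre" ([x, y, z] in m, in world coordinates, good to about 4 mm: a listed point, or the origin of a listed thing).
The state is a dict: "clock": time; "joint_pos": joint angles; "qvel": joint speeds; "effort": joint torques, N m; "tool_pos": TCP position; "tcp_rot": TCP orientation; "wrist_force": force on the tool from outside, world axes, zero at the start; "torque": the same for the moment, N m; "grip_width": opening from 0.0 (shut) to 1.0 (fully open).
Only numpy, scipy, OpenCV 4.12 (cv2) and the standard library are available. Lean on these libraries where they do the work, as an engineer would, in place of code of your own. Each camera call takes 0.05 s, during which the arm holds its last target. There are 200 camera calls.

TASK

The tall one of the three square glass jars in the wooden counter rack has a loose screw lid. While its well still keeps the jar from turning, screw that lid clockwise (seen from above) until it is fully home, then lift the jar straight up out of the rack and finish still holding it: upright and still in the air over the rack, its base at least 10 cm above the table top, nothing but the gripper carrying it. Never tip the jar over, and leave the two short jars and the other things round the rack where they are.

Things in the scene. Friction and masses are not known exactly. Their poses are not given: they have to be found in the camera images.
- rack: wooden counter rack, fixed to the table: a slab 100 x 304 x 26 mm (30 mm high at its dark end caps) with three square wells in a row along its own y, 86 mm apart (at y = -86, 0, +86 mm, x = 0). Each well is 63 x 63 mm and its floor lies 8 mm above the table. Origin: centre of the underside; z up.
- tall_jar: the tall square clear-glass jar of truffles, standing in one of the three wells with its sides parallel to the rack's: body 60 x 60 mm, shoulder 95 mm above its base, then a round bare neck 49 mm across and 8 mm high under the lid, lid top 125 mm above the base when home; 0.25 to 0.45 kg with the lid. Fits the well with 1.5 mm play a side, so the well keeps it from turning. Origin: centre of the underside; z up.
- tall_jar_lid (a joint): the tall jar's round brass screw lid with a knurled edge, 58 mm in diameter and 22 mm high, captive on its thread. 0 = screwed fully home (a hard stop); grows as the lid is unscrewed counter-clockwise seen from above (rad). Starts 0.6 to 1.3 rad open. The lid rises 2.5 mm per radian, has about 0.12 N m of friction and stays where it is left.
- lid_top (a point): centre of the top face of the tall jar's lid, on the turning axis (133 mm above the table when the jar stands in the rack and the lid is home, up to 3.3 mm more while it is loose). The skirt to grip reaches 22 mm down from here and the jar's square shoulder lies 30 mm below it with the lid home.
- short_jar_1: short square glass jar with small truffles in another well, closed: 60 x 60 mm, 80 mm high with its 58 mm brass lid (top 88 mm above the table), its lid does not turn. Leave alone. Origin: centre of the underside.
- short_jar_2: short square glass jar with large truffles in the remaining well, closed, same size as the other short one. Leave alone. Origin: centre of the underside.
- cocoa_tin_1: round cocoa tin left of the rack, 64 mm across and 64 mm high. Leave alone. Origin: centre of the underside.
- cocoa_tin_2: round cocoa tin nearer the robot, beside the wooden chest, 64 mm across and 64 mm high. Leave alone. Origin: centre of the underside.
- cocoa_pod: dried cocoa pod left of the rack, 67 x 165 x 59 mm. Leave alone. Origin: centre of the underside.
- sweet_pack: flat pack of wafers right of the rack, 46 x 96 x 22 mm. Leave alone. Origin: centre of the underside.
- ribbon_spool: spool of ribbon right of the rack, 53 mm across and 22 mm high. Leave alone. Origin: centre of the underside.
Things that resemble listed ones, but are neither listed nor needed, are in the scene too. What is shaped like the tall_jar but blue is not meant.

How it is judged:
By the outcome, as a careful person would: the job done as asked, in the order asked, and still so for the second after the job is handed in, while the arm keeps its last pose, push and grip.
It also fails if it takes over 38 s, if anything falls off the work surface, if the arm or the gripper's body presses on something with over 40 N, if the wrist force passes 120 N, or if a joint passes its speed limit or range.

## Working session

There is one attempt and no reset: what is moved stays moved. The work goes in short steps, each a Python script; the robot and the scene stay as the last script left them, time stands still between calls to the robot, and variables do not carry over. Pictures are saved under pics/ and viewed, on a budget of 10 in all, crops included, one or two more only if the job needs it, and the job is handed in when it is done.

```bash
mkdir -p pics; ls; python3 - <<'E'
from cell import *
import cv2,numpy as np
print(status.get_obs())
ims=[]
for n in ["top","side"]:
    p=cams.get_image(n); ims.append(p['frame']); 
    for nm in ["tall_jar","lid_top","rack","short_jar_1"]:
        for f in (spot_in,tip_of):
            print(n,f.__name__,nm,[(np.round(d['centre'],3).tolist(),round(d['score'],2)) for d in f(p,nm)][:4])
    np.savez(f'{n}.npz',**{k:v for k,v in p.items()})
    print(n,p['fx'],p['cx'],p['cy'],np.round(p['pose'],3).tolist())
    cv2.imwrite(f'pics/{n}.png',p['frame'][:,:,::-1])
E
```

```text
pics
{'clock': 0.0, 'joint_pos': array([-7.54745032e+01,  2.17395778e+01,  9.93969208e+01, -1.25846791e-03,
        5.89297166e+01, -1.90658213e+00]), 'qvel': array([ 0.04390836,  0.06777636,  0.01634633,  0.00845878, -0.11205771,
        0.0392996 ]), 'effort': array([-4.26830138e-04, -7.63732266e+01, -4.34376991e+01,  6.50019106e-02,
        4.23683377e-02, -1.01075725e-04]), 'tool_pos': array([ 0.19791556, -0.67100165,  0.21326395]), 'tcp_rot': array([-1.79933786e+02, -1.12640699e-03,  1.64327284e+01]), 'wrist_force': array([ 0.10889438, -0.74734909,  0.68567583]), 'torque': array([-0.02777317, -0.07238788, -0.01855223]), 'grip_width': 0.9993858768647083}
top call tall_jar [([0.526, -0.117, 0.127], 0.92), ([0.6, 0.11, 0.131], 0.62)]
top call tall_jar [([0.532, -0.123, -0.0], 0.92), ([0.607, 0.115, 0.005], 0.64)]
top call lid_top [([0.606, 0.114, 0.138], 0.71), ([0.53, -0.119, 0.126], 0.69)]
top call lid_top [([0.532, -0.119, 0.125], 0.9), ([0.607, 0.115, 0.134], 0.77)]
top call rack [([0.601, 0.104, 0.029], 0.9)]
top call rack [([0.612, 0.115, 0.001], 0.57)]
top call short_jar_1 [
[... 510 characters left out ...]
]
side call lid_top [([0.603, 0.134, 0.131], 0.77), ([0.523, -0.106, 0.125], 0.71), ([0.629, 0.382, 0.042], 0.68)]
side call lid_top [([0.612, 0.119, 0.132], 0.82), ([0.531, -0.125, 0.126], 0.67)]
side call rack [([0.582, 0.215, 0.028], 0.78), ([0.594, 0.141, 0.09], 0.17)]
side call rack [([0.613, 0.119, 0.004], 0.69)]
side call short_jar_1 [([0.574, 0.042, 0.063], 0.65), ([0.611, 0.223, 0.057], 0.56), ([0.476, -0.224, 0.023], 0.22)]
side call short_jar_1 [([0.594, 0.029, 0.006], 0.79), ([0.622, 0.201, 0.006], 0.73)]
side 587.962242778388 325.4190034206654 236.77690331142998 [[-0.966, -0.099, 0.239, 0.198], [-0.259, 0.406, -0.877, 1.154], [-0.01, -0.909, -0.417, 0.634], [0.0, 0.0, 0.0, 1.0]]
```

View pics/top.png

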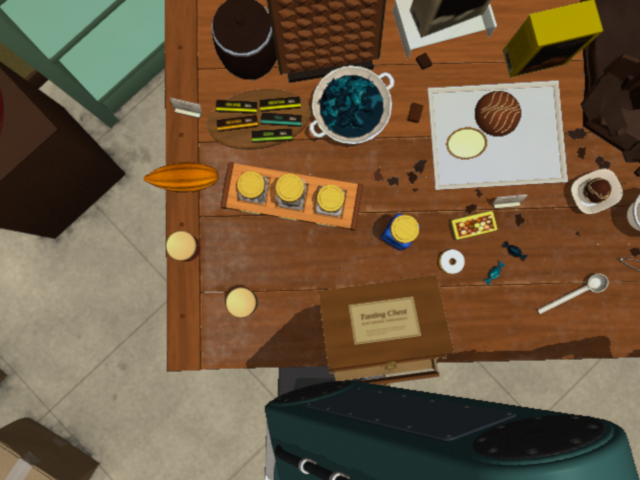

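View pics/side.png

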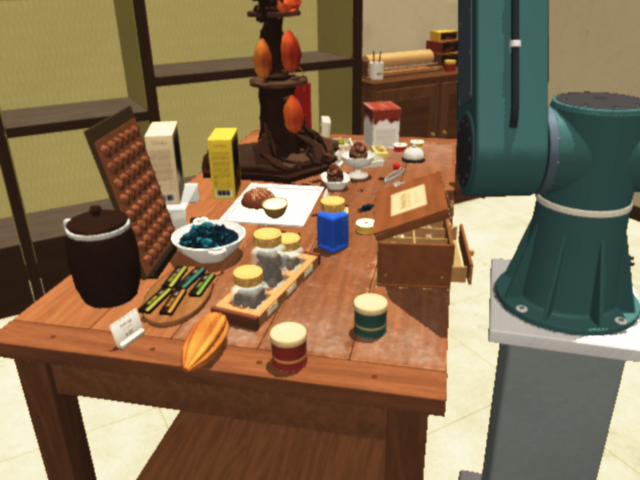

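Candidates for the tall jar in the top view are the brass lid in the middle of the rack (291,187) and the blue look-alike (404,229). The short jars are at (251,185) and (330,199), and the side view shows the middle one standing taller at (268,238). I choose the middle rack jar, and will check it with a close crop and depth.

```bash
cat > h.py <<'E'
import numpy as np,cv2
def cloud(p):
    v,u=np.mgrid[0:480,0:640]; d=p['depth']
    P=np.stack([(u-p['cx'])/p['fx']*d,(v-p['cy'])/p['fy']*d,d],-1)
    P=P@p['pose'][:3,:3].T+p['pose'][:3,3]; P[d==0]=np.nan; return P
E
python3 - <<'E'
from h import *
for n in ['top','side']:
    p=np.load(n+'.npz'); P=cloud(p).reshape(-1,3)
    for nm,c,lo,hi in [('tall',(.609,.117),.122,.15),('s1',(.596,.031),.079,.1),('s2',(.6215,.2035),.079,.1),('blue',(.531,-.122),.115,.15)]:
        Q=P[(np.hypot(P[:,0]-c[0],P[:,1]-c[1])<.045)&(P[:,2]>lo)&(P[:,2]<hi)]
        if len(Q)<5: print(n,nm,len(Q)); continue
        T=Q[Q[:,2]>np.median(Q[:,2])-.006]
        (cx,cy),r=cv2.minEnclosingCircle(T[:,:2].astype(np.float32))
        print(n,nm,len(T),'mean',T.mean(0).round(4),'circ',round(cx,4),round(cy,4),round(r,4),'zmed',np.median(T[:,2]).round(4))
p=np.load('side.npz');f=p['frame'][190:330,200:360,::-1]
g=np.load('top.npz')['frame'][150:270,200:440,::-1]
cv2.imwrite('pics/crop.png',np.vstack([cv2.resize(f,(400,350),interpolation=2),cv2.resize(g,(400,200),interpolation=2)]))
E
```

```text
top tall 621 mean [0.608  0.1179 0.1366] circ 0.6084 0.1176 0.0296 zmed 0.1365
top s1 573 mean [0.5955 0.0329 0.0895] circ 0.5955 0.0331 0.0289 zmed 0.0893
top s2 572 mean [0.6201 0.2028 0.0898] circ 0.6204 0.2028 0.0297 zmed 0.0899
top blue 621 mean [ 0.5304 -0.1201  0.1264] circ 0.5305 -0.1204 0.0293 zmed 0.1264
side tall 324 mean [0.6041 0.123  0.1354] circ 0.6056 0.1194 0.0311 zmed 0.1359
side s1 201 mean [0.5854 0.035  0.0887] circ 0.5932 0.0308 0.033 zmed 0.0891
side s2 385 mean [0.6165 0.2068 0.0885] circ 0.6185 0.2029 0.0303 zmed 0.089
side blue 221 mean [ 0.5264 -0.1153  0.1255] circ 0.5266 -0.1216 0.0326 zmed 0.1262
```

View pics/crop.png

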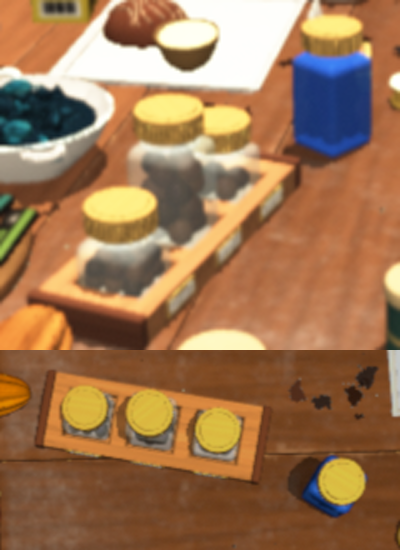

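The crop shows the middle rack jar (brass lid, dark truffles, taller) as the target, with the blue look-alike outside the rack. Its lid top is at about (0.608, 0.118, 0.135), so it's roughly 0.8 rad open. Next I move to a hover.

```bash
python3 - <<'E'
from cell import *
import numpy as np
def st(): 
    o=status.get_obs(); print(round(o['clock'],2),o['tool_pos'].round(4),o['tcp_rot'].round(1),'F',o['wrist_force'].round(1),'T',o['torque'].round(2),round(o['grip_width'],3),o['joint_pos'].round(1))
st()
bot.movel([0.198,-0.671,0.33],rate=.25); st()
bot.reach([0.608,0.118,0.26],[180,0,150]); st()
p=cams.get_image('wrist')
for f in (tip_of,spot_in): print([(np.round(d['centre'],4),round(d['score'],2)) for d in f(p,'lid_top')])
bot.movel([0.608,0.118,0.26],[180,0,148]); st()
import cv2; cv2.imwrite('pics/w1.png',p['frame'][:,:,::-1])
E
```

```text
0.9 [ 0.198  -0.6714  0.2139] [-180.     0.    16.4] F [-0.9  0.2  0.8] T [ 0.02 -0.    0.01] 1.0 [-75.5  21.7  99.4  -0.   58.9  -1.9]
1.52 [ 0.198  -0.6709  0.3301] [180.    0.   16.4] F [ 0.4  0.  -1.2] T [-0.02 -0.06  0.01] 1.003 [-75.5  15.6  94.9   0.   69.5  -1.9]
4.64 [0.6082 0.1175 0.26  ] [-180.     0.   149.9] F [-0.3 -0.  -0.5] T [ 0.05 -0.13  0.02] 1.003 [  8.8  11.6 107.4  -0.   61.  -51.2]
[(array([0.6117, 0.1193, 0.1369]), 0.7), (array([ 0.5312, -0.1213,  0.1264]), 0.63)]
[(array([ 0.5213, -0.0972,  0.1238]), 0.97), (array([0.608 , 0.1195, 0.1398]), 0.59)]
5.04 [0.608  0.1179 0.26  ] [-180.   -0.  148.] F [ 0.2  0.5 -0.1] T [ 0.02 -0.14 -0.01] 0.998 [  8.8  11.6 107.4  -0.   61.  -49.2]
```

View pics/w1.png

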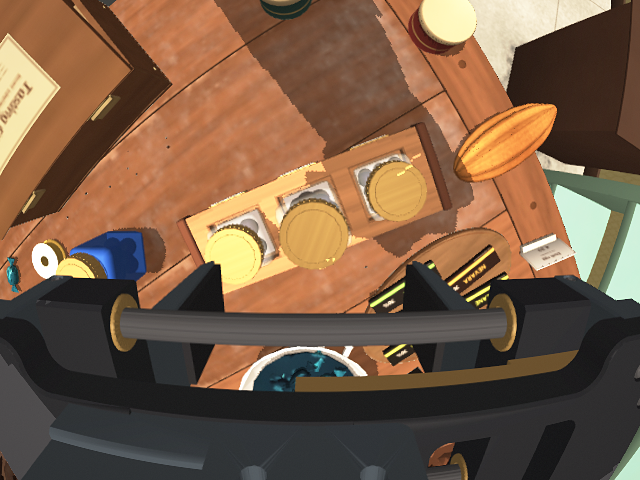

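The wrist view shows the tall lid at (315,235) between the two short lids, (233,255) and (395,190). This agrees with the depth fit. Next: descend, grip and turn clockwise while watching the torque.

```bash
cat >> h.py <<'E'
from cell import status
def st(tag=''):
    o=status.get_obs(); print(tag,round(o['clock'],2),o['tool_pos'].round(4),o['tcp_rot'].round(1),'F',o['wrist_force'].round(1),'T',o['torque'].round(2),'g',round(o['grip_width'],3)); return o
E
python3 - <<'E'
from cell import *
from h import *
X=[0.6087,0.1180]
bot.movel(X+[0.15],[180,0,150],rate=.15)
print(bot.movel(X+[0.1095],rate=.06,contact_N=8)); o=st('down')
if o['tool_pos'][2]<.112:
    fingers.close_gripper(); o=st('closed')
    T0=o['torque'][2]; hits=0
    for k in range(1,22):
        a=5*k; z=0.1095-min(2.5e-3*np.radians(a),.0025)
        bot.movel(X+[z],[180,0,150-a]); o=st(a)
        if np.linalg.norm(o['wrist_force'])>40: print('FORCE');break
        hits=hits+1 if o['torque'][2]-T0>.35 else 0
        if hits>=2: print('STOP'); break
E
```

```text
False
down 6.75 [0.6089 0.118  0.1097] [180.   0. 150.] F [ 0.2 -0.3  0.6] T [ 0.05 -0.17 -0.01] g 0.998
closed 7.37 [0.6087 0.1179 0.1095] [-180.   -0.  150.] F [-1.2 -1.   1.7] T [-0.11 -0.02 -0.04] g 0.627
5 7.62 [0.6089 0.118  0.1094] [180.    0.  145.1] F [-0.2  0.2  1.7] T [-0.04 -0.15 -0.01] g 0.63
10 7.87 [0.6088 0.118  0.1092] [180.    0.  140.2] F [0.4 0.1 2.1] T [ 0.02 -0.13 -0.03] g 0.629
15 8.12 [0.6088 0.118  0.1089] [180.    0.  135.3] F [ 0.1 -0.1  2.7] T [ 0.02 -0.22 -0.12] g 0.632
20 8.37 [0.6089 0.118  0.1087] [180.    0.  130.3] F [0.3 0.1 3.5] T [ 0.05 -0.23 -0.1 ] g 0.631
25 8.62 [0.6088 0.118  0.1085] [180.    0.  125.3] F [ 0.8 -1.2  4.1] T [ 0.05 -0.24 -0.05] g 0.628
30 8.87 [0.6088 0.118  0.1083] [180.    0.  120.3] F [0.3 0.5 5.1] T [ 0.05 -0.23 -0.09] g 0.627
35 9.12 [0.6088 0.118  0.108 ] [180.    0.  115.3] F [0.7 0.1 4.6] T [ 0.03 -0.29 -0.1 ] g 0.631
40 9.37 [0.6088 0.118  0.1079] [180.    0.  110.3] F [ 1.1 -1.3  5. ] T [ 0.02 -0.33 -0.13] g 0.628
45 9.62 [0.6088 0.118  0.1076] [180.   -0.  105.3] F [ 0.6 -0.2  4.9] T [-0.   -0.3  -0.07] g 0.631
50 9.87 [0.6088 0.118  0.1074] [180.   -0.  100.3] F [ 1.1 -0.3  5.5] T [-0.01 -0.32 -0.17] g 0.628
55 10.12 [0.609  0.118  0.1073] [180.    0.   95.4] F [1.6 0.7 5.6] T [ 0.08 -0.44  0.96] g 0.629
60 10.37 [0.609  0.1181 0.1072] [180.    0.   90.4] F [2.2 1.2 4.8] T [ 0.17 -0.47  0.78] g 0.629
STOP
```

Torque jumped from about 0 to 0.96 N m at 52–55° (about 0.93 rad), then slipped at 0.78, which fits the hard stop. I'll regrip and turn again to confirm. The torque should rise at once.

```bash
python3 - <<'E'
from cell import *
from h import *
X=[0.6088,0.1180]; z=.107
fingers.open_gripper(); st('open')
bot.movel(X+[z],[180,0,92]); 
fingers.close_gripper(); st('closed')
for y in (89,86,83,80,77,74): bot.movel(X+[z],[180,0,y]); st(y)
fingers.open_gripper(); st('open')
bot.movel(X+[.22],rate=.2)
p=cams.get_image('wrist'); cv2.imwrite('pics/w2.png',p['frame'][:,:,::-1])
print([(np.round(d['centre'],4),round(d['score'],2)) for d in tip_of(p,'lid_top')])
q=cams.get_image('side'); P=cloud(q).reshape(-1,3)
for c,lo in [((.609,.118),.122),((.62,.203),.079)]:
    Q=P[(np.hypot(P[:,0]-c[0],P[:,1]-c[1])<.03)&(P[:,2]>lo)&(P[:,2]<lo+.02)]; print(len(Q),np.median(Q[:,2]) if len(Q) else None, np.percentile(Q[:,2],90) if len(Q) else None)
P0=cloud(np.load('side.npz')).reshape(-1,3);Q=P0[(np.hypot(P0[:,0]-.609,P0[:,1]-.118)<.03)&(P0[:,2]>.122)&(P0[:,2]<.142)];print('before',len(Q),np.median(Q[:,2]),np.percentile(Q[:,2],90))
st()
E
```

```text
open 11.05 [0.6087 0.118  0.107 ] [-180.    0.   90.] F [-0.6  0.   0.2] T [-0.07 -0.05  0.01] g 1.001
closed 11.92 [0.6089 0.118  0.107 ] [180.  -0.  92.] F [ 0.2  0.9 -0.2] T [ 0.01 -0.25 -0.02] g 0.625
89 12.17 [0.6089 0.118  0.107 ] [180.    0.   89.1] F [ 2.3  0.6 -0.5] T [-0.   -0.44  0.95] g 0.632
86 12.42 [0.6089 0.1181 0.1071] [180.    0.   86.2] F [1.5 1.  0.6] T [ 0.17 -0.5   1.04] g 0.628
83 12.67 [0.609  0.118  0.1071] [180.   -0.   83.2] F [1.7 1.2 0. ] T [ 0.15 -0.46  1.  ] g 0.63
80 12.92 [0.609  0.118  0.1071] [180.   -0.   80.1] F [1.8 1.  2. ] T [ 0.05 -0.52  0.89] g 0.626
77 13.17 [0.609  0.118  0.1071] [180.   -0.   77.1] F [2.3 0.8 2. ] T [ 0.01 -0.61  0.94] g 0.629
74 13.42 [0.609  0.118  0.1072] [180.   -0.   74.2] F [3.  0.3 4.1] T [ 0.05 -0.6   0.99] g 0.631
open 14.1 [0.6088 0.118  0.107 ] [-180.    0.   74.] F [-0.2  0.  -1.4] T [-0.01 -0.05 -0.  ] g 0.997
[(array([0.6115, 0.1198, 0.136 ]), 0.69)]
349 0.13382245127806858 0.13534695498269347
414 0.08882885844990973 0.09063687476670199
before 358 0.1356664684288118 0.1375572815881136
 14.97 [0.608  0.1179 0.2183] [-1.799e+02  1.000e-01  7.400e+01] F [-0.5 -0.2 -0.2] T [-0.  -0.1  0. ] g 0.996
```

View pics/w2.png

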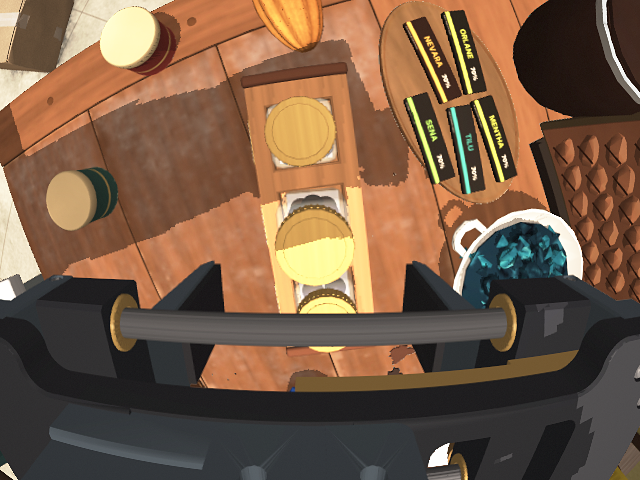

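The lid holds at about 1 N m with immediate resistance. Its top dropped 2 mm to about 133 mm once I correct by the short-lid reference, so it's home. The wrist view shows the tall lid at (315,245), with the short jars in place at (300,131) and (327,320). Now I regrip, unloaded and aligned with the rack, and lift.

```bash
python3 - <<'E'
from cell import *
from h import *
X=[0.6088,0.1180]
bot.movel(X+[.15],[180,0,81.6]); print(bot.movel(X+[.1065],rate=.07,contact_N=8)); st('down')
fingers.close_gripper(); st('closed')
for z in (.115,.14):
    if bot.movel(X+[z],rate=.03,contact_N=18): print('contact')
    st(z)
bot.movel(X+[.256],rate=.08); bot.pause(.5); st('up')
q=cams.get_image('side'); cv2.imwrite('pics/s2.png',q['frame'][:,:,::-1])
for nm in ('tall_jar','lid_top','short_jar_1'): print(nm,[(np.round(d['centre'],4),round(d['score'],2)) for d in tip_of(q,nm)])
st()
E
```

```text
False
down 16.36 [0.609  0.118  0.1066] [180.   -0.   81.6] F [-0.3  0.1 -0.4] T [-0.01 -0.13  0.02] g 1.002
closed 16.98 [0.609  0.118  0.1066] [180.   -0.   81.6] F [ 1.5 -0.6  2.2] T [-0.1  -0.28  0.02] g 0.628
0.115 17.41 [0.6087 0.118  0.1151] [180.   -0.   81.6] F [ 1.  -0.6 -3.2] T [-0.1  -0.23  0.1 ] g 0.633
0.14 18.39 [0.6087 0.118  0.1398] [-180.     0.    81.6] F [-0.5  0.1 -3.4] T [-0.03 -0.08 -0.02] g 0.625
up 20.49 [0.6088 0.118  0.256 ] [180.   -0.   81.6] F [-0.  -0.  -3.9] T [-0.06 -0.09  0.04] g 0.631
tall_jar [(array([0.6068, 0.1186, 0.1535]), 0.9), (array([ 0.5273, -0.1224,  0.0038]), 0.86)]
lid_top [(array([0.608 , 0.1178, 0.2804]), 0.77), (array([ 0.5329, -0.1261,  0.1249]), 0.74)]
short_jar_1 [(array([0.6206, 0.2024, 0.0063]), 0.96), (array([0.595 , 0.0262, 0.0072]), 0.76)]
 20.69 [0.6088 0.118  0.256 ] [-180.    -0.    81.6] F [ 0.1  0.8 -3.6] T [-0.02 -0.12  0.05] g 0.628
```

View pics/s2.png

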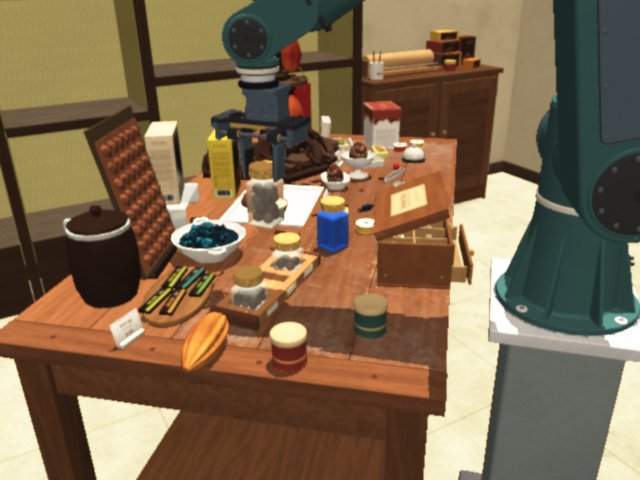

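The jar hangs upright at (266,200) above its empty well. Its base is at about 0.155 m, the short jars are in place at (249,290) and (287,250), and the wrist load is steady at about 3.7 N. I'm handing it in.

```bash
python3 -c "
from cell import *
from h import st
st(); print(job.close_job())"
```

```text
20.69 [0.6088 0.118  0.256 ] [-180.    -0.    81.6] F [ 0.1  0.8 -3.6] T [-0.02 -0.12  0.05] g 0.628
the job is handed in; nothing more can be done
None
```

The tall jar's lid is screwed home, and the jar was hanging upright over the rack when I handed the job in at 20.7 s.

- **Lid:** I turned it clockwise about 53° (0.93 rad), to where the torque jumped to about 1 N m. A second grip met the same resistance at once. Its top dropped about 2 mm, to about 133 mm after correcting against the short lids, which matches fully home.
- **Lift:** I released, regripped aligned with the rack, and lifted straight up 15 cm with no snag. The network puts the jar's base at about 0.154 m. The vertical load held at 3.6–3.9 N while it hung still, which is in the jar's weight range.
- **Other things:** The last side picture shows both short jars in their wells and the surrounding things where they were. I didn't measure the surrounding things individually.
- **Disagreements:** While the lid turned freely, the torque read about -0.1 N m, where thread friction should have given about +0.12 N m. After tightening, the wrist-camera estimate of the lid top was 0.136 m, about 3 mm above the corrected depth value but within that network's 4 mm accuracy.

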